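# Change the wax block in a microtome clamp and hold it for tightening

## Robot

A 6-joint arm with a two-finger parallel gripper is mounted at the origin on a cart in front of the work surface, level with it; the furniture and walls round the work are solid. World frame = base frame: x ahead of the robot, y to its left, z up, the work surface at z = 0. Lengths are in m, angles in rad, forces in N, time in s.
With the tool pointing down it reaches from about 0.3 to 0.825 m from the base axis. Payload 5.4 kg.
Tool frame: the origin (TCP) lies midway between the tips of the shut fingers; the grasp point (between the pads) lies 19 mm behind it; z points along the fingers, y is the line along which they close (so a half turn about z gives the same grasp; the last joint's range is limited). The gripper opens to 92 mm and grips with 3 to 60 N. Pads are 20 mm wide; open, the fingers measure 128 mm over their backs; the gripper's body (75 mm by 189 mm) begins 69 mm behind the grasp point.
Start: joints at [-1.489, 0.158, 1.597, -0, 1.386, -0.21], TCP at [0.165, -0.551, 0.215] pointing down, gripper open.
Joint ranges: [-2.91, 2.91], [-0.94, 2.29], [0.18, 2.7], [-1.29, 4.43], [0.17, 2.64], [-3, 3]. Speed limits (rad/s): [2.57, 2.57, 3.14, 3.14, 3.14, 3.14].

## Interface

Orientations are given as a rotation vector (axis times angle).
In Python, from station import ctrl gives the robot as it stands.
- The arm moves only by the shell command python3 -m creep 'ROWS' [FORCE]. ROWS is JSON, a list that holds one entry, the list of rows, each a list of 7 numbers: the opening, from -1 (shut) to 1 (fully open), then the shift along the tool's x, y, z normalised to -1 to 1, where 1 is 0.25 m, then the turn, a rotation vector about the tool's x, y, z normalised to -1 to 1, where 1 is 120 degrees. In form: [[[hand, x, y, z, ax, ay, az], ...]]. A call has exactly 10 rows; each row is the pose to reach, as a shift and turn from the pose commanded when the call began, along the tool's axes at that moment; what a row does not reach only later rows make up. A row lasts 1/10 s, in which the tool goes at most 50 mm and 8.59 degrees, less where a joint would pass 70% of its speed; a pose out of reach is approached as far as the arm can. A call with a number of a shift or a turn outside -1 to 1 is refused whole. A call with a gripper value outside its range is refused whole. The fingers move at their own pace and stop on an object; FORCE is the grip in N (left out, the last holds). Time passes only in rows, so rows that repeat a pose let the fingers close, or fill a call up. It gives the time, the measured TCP pose, the force, the opening and the grip force at its end, in the units of the state.
- ctrl.get_state(): the state, without advancing time (a new reading comes with each control period).
- ctrl.capture(name): name is "side" or "top"; returns (picture, depth): 480x640x3 uint8, red, green, blue; 480x640 float32, m along the optical axis (not along the pixel's ray), 0 where there is no reading.
- ctrl.camera_info(name): a dict with "vfov" (degrees; the focal length in pixels is half the picture's height over the tangent of half this angle, whatever the lens; pixels are square), "cx", "cy" (the principal point, pixels), "k1" (the pictures are not rectified: a ray, as slopes to the right and down, at radius r is drawn at 1 + k1 r^2 times it, then the intrinsics apply), "world_to_cam" (4x4, takes a point from world to camera coordinates). Camera axes: x right, y down, z forward; pixel columns grow to the right and rows downward; lengths in m; the calibration is good to about 2 mm. A picture is of the moment at which its call begins. camera_info takes no time and is no camera call.
- ctrl.sign_off(): hands the job in; it is judged then, once.
Trained networks look in the newest picture that a camera, given by its name, has taken for a name from the list of things; names that differ only in an ending like _2 or _b are one class to them, and where a whole thing is asked for, a point or a joint stands for the part that bears it (a point fixed in the world has none). Each returns a list of dicts, best first, with "score" (0 to 1); they miss things now and then, are a little off and sometimes report something else, mostly with a low value. They report only what shows in the picture. A call takes as long as a camera call.
- ctrl.masks_of(camera, name): "region" (480x640 bool, what is visible of it) and "position" ([column, row] in pixels, amid what is visible of it).
The state is a dict: "t": time; "q": joint angles; "qvel": joint speeds; "joint_torque": joint torques, N m; "tcp_pos": TCP position; "orientation": TCP orientation; "ft_force": force on the tool from outside, world axes, zero at the start; "ft_torque": the same for the moment, N m; "width": finger opening in m; "grasp_force": force on a finger pad.
Only numpy, scipy, OpenCV 4.12 (cv2) and the standard library are available. Lean on these libraries where they do the work, as an engineer would, in place of code of your own. Each camera call takes 0.05 s, during which the arm holds its last target. There are 200 camera calls.

## Task

Take the old wax block out of the open cassette clamp and lay it in the steel tray, without disturbing the other things on the worktop. Then fetch the fresh block, the one with the taller wax, and set it in the clamp wax up, flat on the seat and midway along the jaws. Press its long side squarely against the fixed jaw, the one away from the black knob, with a steady push of about 10 N, and finish while still gripping and pressing it like that, so that a colleague can tighten the screw.

Things in the scene. Friction and masses are not known exactly. Their poses are not given: they have to be found in the camera images.
- clamp: Cassette clamp, fixed: dark foot 116x84x10 mm, aluminium body 86x50 mm whose flat top is the seat, 34 mm above the worktop; two low jaws on it, 38 mm gap between them, ends open. Origin: centre of the foot's underside, below the middle of the gap. x: from the black knob (at -x, out to -76 mm, 33 mm high) across the gap to the fixed jaw; y along the jaws; z up. Highest point 40.5 mm.
- fixed_jaw: Fixed jaw, 16x48x6.5 mm, rigid, two screw heads on top. Origin: middle of the lower edge of its gripping face, on the seat, 19 mm along x from the clamp's middle. Axes as the clamp's: x points into the jaw (push that way; blocks slide easily on the seat), y along the face, z up. A block seated against it has its origin at x = -14.3 mm, y = 0, z = 0 here.
- screw_jaw: Slack jaw facing it on the knob side, 14x44x6.5 mm, stands still. Origin: middle of the lower edge of its face, 38 mm from the fixed jaw's face; axes as the clamp's. At the end the block must not touch it.
- fresh_block: Fresh wax block, loose, about 40 g: white slotted cassette 28.5 (x) x 40 (y) x 7 (z) mm lying flat, solid off-white wax 24 (x) x 30 (y) x 14 (z) mm centred on top; 21 mm high in all. Origin: centre of the underside. Starts on the worktop, wax up, turned any way. Grip it by the wax (pushed at the wax without a grip it may tip). Half a turn about z makes no difference.
- spent_block: Old wax block, loose, about 40 g: same cassette 28.5 (x) x 40 (y) x 7 mm and wax footprint 24 (x) x 30 (y) mm, but the wax is cut down to 9 mm: 16 mm high in all. Origin: centre of the underside. Starts loose on the clamp's seat between the jaws, wax up, long side nearly along the jaws.
- tray: Shallow open steel tray, fixed, 120 (x) x 110 (y) x 18 (z) mm, walls and floor 3 mm. Origin: centre of its underside.
- empty_cassette: Bystander: empty white cassette without wax, 28.5 x 40 x 7 mm, open side up. Origin: centre of the underside.
- pot: Bystander: small jar with green screw cap, 48 mm across, 52 mm high. Origin: centre of the underside.
- dropper: Bystander: amber dropper bottle, 28 mm across, 94 mm high. Origin: centre of the underside.
- forceps: Bystander: fine steel forceps lying flat, 13 x 118 x 9 mm. Origin: centre of the underside.
- slides: Bystander: wrapped pack of slides, 70 x 88 x 32 mm. Origin: centre of the underside.

How it is judged:
On the way:
1. the old block lies in the tray, let go (x of spent_block in the frame of tray between -0.052 and 0.052 m and y of spent_block in the frame of tray between -0.047 and 0.047 m and z of spent_block in the frame of tray below 0.03 m and contact force between spent_block and the fingers below 0.1 N and linear speed of spent_block below 0.02 m/s and contact force between spent_block and tray above 0.05 N), for 0.2 s.
At the end, for the whole second after the job is handed in: Fresh block flat on the seat (2.5 mm, 0.07 rad), long side square to the fixed jaw (0.07 rad), midway along it (7 mm), pressed on it with 4 to 20 N through the last second, gripped by the fingers, clear of the screw jaw; old block lying released in the tray (all of step 1 and contact force between fresh_block and fixed_jaw between 4 and 20 N and x of fresh_block in the frame of fixed_jaw between -0.0165 and -0.0125 m and y of fresh_block in the frame of fixed_jaw between -0.007 and 0.007 m and z of fresh_block in the frame of fixed_jaw between -0.002 and 0.0025 m and angle between the x axis of fresh_block and the x axis of fixed_jaw, either way round below 0.07 rad and angle between fresh_block's own z axis and vertical below 0.07 rad and contact force between fresh_block and screw_jaw below 0.5 N and contact force between fresh_block and the fingers above 2 N and linear speed of fresh_block below 0.01 m/s); the arm keeps its last pose, push and grip.
It fails at once if a bystander is pushed more than 25 mm (distance of any of empty_cassette, pot, dropper, forceps, slides from where it was at the start of the episode above 0.025 m).
It also fails if it takes over 67 s, if anything falls off the work surface, if the arm or the gripper's body presses on something with over 40 N, if the wrist force passes 120 N, or if a joint passes its speed limit or range.

## Working session

There is one attempt and no reset: what is moved stays moved. The work goes in short steps, Python scripts to look and compute and a shell command to move; the robot and the scene stay as the last step left them, time stands still between calls to the robot, and variables do not carry over. Pictures are saved under pics/ and viewed, at most 10 in all, crops included, and the job is handed in when it is done.

```bash
ls; mkdir -p pics; cat > h.py <<'E'
import numpy as np, cv2
from station import ctrl
from scipy.spatial.transform import Rotation as R
def cloud(cam, depth):
    i=ctrl.camera_info(cam); f=240/np.tan(np.radians(i["vfov"])/2)
    v,u=np.mgrid[0:480,0:640].astype(float)
    K=np.array([[f,0,i["cx"]],[0,f,i["cy"]],[0,0,1]])
    p=cv2.undistortPoints(np.stack([u.ravel(),v.ravel()],1)[:,None],K,np.array([i["k1"],0,0,0,0.])).reshape(480,640,2)
    c=np.dstack([p*depth[...,None],depth]); T=np.linalg.inv(i["world_to_cam"])
    return c@T[:3,:3].T+T[:3,3]
def rect(P):
    (c,(w,h),a)=cv2.minAreaRect((P[:,:2]*1000).astype(np.float32)); 
    if w>h: a+=90; w,h=h,w
    return np.round(c,1),round(w,1),round(h,1),round((a+90)%180-90,1)  # a: angle of short axis in world
E
python3 - <<'E'
from h import *
for c in("top","side"):
    im,d=ctrl.capture(c); cv2.imwrite(f"pics/{c}0.png",im[...,::-1]); np.save(c+"0.npy",cloud(c,d))
    W=np.load(c+"0.npy")
    print(c, np.linalg.inv(ctrl.camera_info(c)["world_to_cam"])[:3,3])
    for n in "clamp fixed_jaw screw_jaw fresh_block spent_block tray empty_cassette pot dropper forceps slides".split():
        for m in ctrl.masks_of(c,n)[:3]:
            r=m["region"]&(d>0); P=W[r]
            if len(P)>5: print(n,round(m["score"],2),np.round(m["position"]),len(P),rect(P),np.round(np.percentile(P[:,2],[5,50,98])*1000,1))
s=ctrl.get_state();print(s)
E
```

```text
pics
top [ 0.30802091 -0.01630364  1.3901818 ]
clamp 0.89 [355. 304.] 1741 (array([453.2, -98.6]), 83.3, 133.6, 62.6) [ 5.7 13.8 43.2]
fixed_jaw 0.49 [362. 288.] 145 (array([ 483.5, -114.9]), 15.3, 45.6, -25.5) [35.8 40.6 46. ]
screw_jaw 0.54 [351. 309.] 150 (array([437.5, -91. ]), 16.4, 45.4, -25.6) [32.6 39.6 44.6]
screw_jaw 0.2 [351. 297.] 247 (array([ 461.1, -101.3]), 28.5, 41.3, -29.9) [35.6 47.4 54.2]
fresh_block 0.75 [449. 232.] 232 (array([ 623. , -317.8]), 29.5, 44.2, 3.3) [ 1.1 17.4 25.9]
spent_block 0.72 [352. 296.] 225 (array([ 462. , -100.9]), 27.8, 39.5, -27.1) [37.9 48.  54.5]
spent_block 0.67 [392. 231.] 212 (array([ 623.1, -188.1]), 30.4, 39.9, -50.1) [-1.4  4.1 10.1]
spent_block 0.57 [454. 299.] 2822 (array([ 470.9, -325.2]), 114.4, 122.5, -84.2) [-2.   3.1 19.5]
tray 0.68 [451. 299.] 2779 (array([ 473.1, -324.3]), 113.2, 123.8, -84.2) [-2.   3.1 19.5]
pot 0.69 [181. 316.] 433 (array([401.4, 268.5]), 43.9, 44.3, 0.4) [18.8 51.2 57.2]
dropper 0.51 [358. 152.] 184 (array([808.4, -99.6]), 27.5, 44.4, 46.1) [ 7.3 40.2 93.7]
slides 0.8 [314. 173.] 1059 (array([751.9,  -2
[... 1268 characters left out ...]
]
{'t': 1.2, 'q': array([-1.48910583e+00,  1.58380969e-01,  1.59703020e+00,  1.21013306e-05,
        1.38619793e+00, -2.10107808e-01]), 'qvel': array([ 2.13248134e-03, -4.49766286e-05, -6.23175359e-04, -3.75356888e-04,
        1.55110020e-04, -2.24242466e-04]), 'joint_torque': array([-1.48463041e-04, -3.85575879e+01, -3.22362971e+01,  7.01147877e-02,
        3.08617414e-02, -3.17581464e-05]), 'tcp_pos': array([ 0.16539004, -0.55067218,  0.2145967 ]), 'orientation': array([-3.10820009e+00, -4.56725571e-01, -2.03055848e-05]), 'ft_force': array([-0.29131323,  0.94485805,  0.42912954]), 'ft_torque': array([-0.0292514 ,  0.03287407,  0.00616553]), 'grasp_force': 0.0, 'width': 0.09184644537118763}
```

```bash
python3 - <<'E'
from h import *
t=cv2.imread("pics/top0.png"); s=cv2.imread("pics/side0.png")
a=cv2.resize(t[130:370,300:520],None,fx=2.4,fy=2.4,interpolation=3)
cv2.imwrite("pics/a.png",a)
b=cv2.resize(s[220:430,180:440],None,fx=2.8,fy=2.8,interpolation=3)
cv2.imwrite("pics/b.png",b)
for c in("top","side"):
    W=np.load(c+"0.npy")
    def box(x,y,r,lo,hi):
        P=W[(np.hypot(W[...,0]-x,W[...,1]-y)<r)&(W[...,2]>lo)&(W[...,2]<hi)]
        print(c,len(P),rect(P),np.round(P.mean(0)*1000,1),np.round(np.median(P[:,2])*1000,1))
    box(.623,-.318,.045,.012,.03); box(.623,-.318,.045,.004,.03)
    box(.462,-.101,.04,.0435,.056); 
    box(.483,-.115,.1,.008,.05)
    box(.471,-.325,.12,.012,.025)
E
```

```text
top 147 (array([ 624. , -319.3]), 23.9, 32.6, 11.6) [ 623.5 -318.1   20.1] 20.3
top 260 (array([ 622.1, -318.7]), 78.6, 82.5, -38.8) [ 622.1 -315.6   14.2] 16.3
top 194 (array([ 459.5, -102.7]), 44.6, 66.1, 64.0) [ 460.5 -100.6   48.8] 49.2
top 1672 (array([459.6, -84.5]), 134.9, 147.3, -16.8) [ 454.8 -100.4   25.5] 29.9
top 355 (array([ 445.4, -353.5]), 180.6, 182.3, -90.0) [ 472.3 -329.8   16.9] 16.9
side 211 (array([ 627.8, -323. ]), 24.7, 33.0, 10.7) [ 627.6 -325.5   19.2] 19.7
side 310 (array([ 636.5, -321. ]), 42.0, 46.9, -78.6) [ 627.2 -327.9   15.3] 18.4
side 140 (array([ 460.9, -102.3]), 34.1, 39.9, 52.6) [ 464.6 -106.2   47.8] 47.9
side 1450 (array([ 456. , -104.3]), 85.1, 133.1, 62.6) [ 460.5 -116.    26.8] 29.6
side 543 (array([ 474.1, -327.8]), 115.0, 120.3, -83.0) [ 473.6 -330.7   15.8] 16.0
```

View pics/a.png

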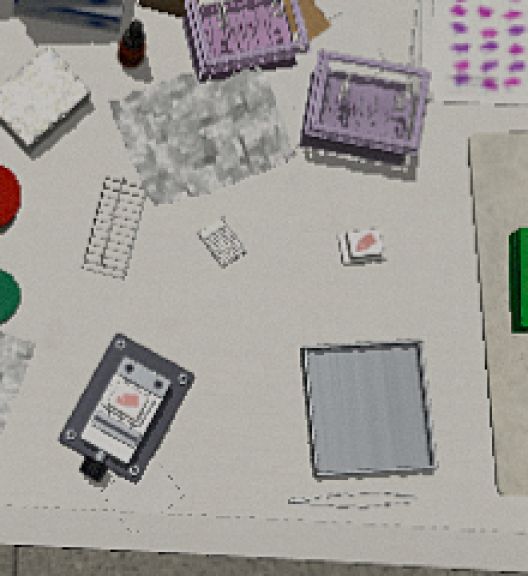

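View pics/b.png

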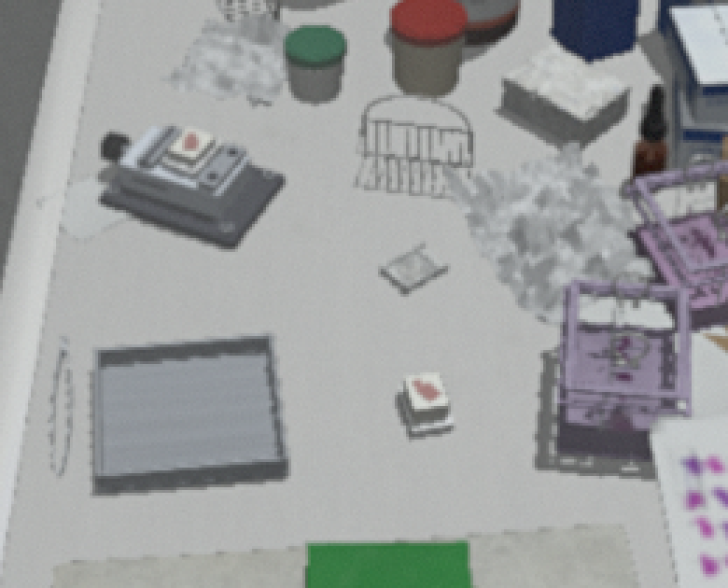

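```bash
cat >> h.py <<'E'
def to(x,y,z,ydeg,maxturn=1):
    "shift/turn for a tool-down TCP target, mm; ydeg = world direction of closing axis (mod 180)"
    s=ctrl.get_state(); M=R.from_rotvec(s["orientation"]); m=M.as_matrix()
    sh=m.T@(np.array([x,y,z])/1000-s["tcp_pos"])/.25
    for k in(0,180):
        a=np.radians(ydeg+k); ty=np.array([np.cos(a),np.sin(a),0]); tz=np.array([0,0,-1.])
        T=np.stack([np.cross(ty,tz),ty,tz],1); r=(M.inv()*R.from_matrix(T)).as_rotvec()
        print("shift",np.round(sh,4),"turn",np.round(r/np.radians(120),4),"deg",np.round(np.degrees(r),1))
def show():
    s=ctrl.get_state(); m=R.from_rotvec(s["orientation"]).as_matrix()
    print(round(s["t"],2),"tcp",np.round(s["tcp_pos"]*1000,1),"ydir",round(np.degrees(np.arctan2(m[1,1],m[0,1])),2),"zax",np.round(m[:,2],3),"F",np.round(s["ft_force"],1),"w",round(s["width"]*1000,1),"g",round(s["grasp_force"],1),"q",np.round(s["q"],2))
E
python3 - <<'E'
from h import *
for c in("top","side"):
    W=np.load(c+"0.npy")
    m=(W[...,2]>.07)&(W[...,0]>.4)&(W[...,0]<.78)&(W[...,1]>-.5)&(W[...,1]<.1)&(W[...,2]<.4)
    print(c,m.sum(), np.round(W[m].min(0),3) if m.any() else 0,np.round(W[m].max(0),3) if m.any() else 0)
    P=W[(np.hypot(W[...,0]-.462,W[...,1]+.101)<.025)&(W[...,2]>.0455)&(W[...,2]<.055)];print(len(P),rect(P),P.mean(0))
show(); to(461.5,-103.5,130,62.6)
E
```

```text
top 740 [ 0.601 -0.344  0.07 ] [0.779 0.1   0.154]
146 (array([ 461.6, -101. ]), 33.6, 34.9, 11.9) [ 0.46180701 -0.10053116  0.04986318]
side 1386 [ 0.61  -0.348  0.07 ] [0.78  0.1   0.151]
122 (array([ 465. , -103.3]), 26.0, 33.9, -26.4) [ 0.46444254 -0.10536981  0.0482486 ]
1.2 tcp [ 165.4 -550.7  214.6] ydir -73.28 zax [ 0.  0. -1.] F [-0.3  0.9  0.4] w 91.8 g 0.0 q [-1.49  0.16  1.6   0.    1.39 -0.21]
shift [ 1.6489 -1.3723  0.3384] turn [ 0.     -0.     -1.1323] deg [   0.    -0.  -135.9]
shift [ 1.6489 -1.3723  0.3384] turn [-0.     -0.      0.3677] deg [-0.  -0.  44.1]
```

```bash
python3 -m creep '[[[1,0.06,-0.05,0,0,0,0.03],[1,0.17,-0.14,0,0,0,0.07],[1,0.28,-0.23,0,0,0,0.12],[1,0.39,-0.32,0,0,0,0.17],[1,0.5,-0.41,0,0,0,0.22],[0.8,0.61,-0.5,0,0,0,0.27],[0.6,0.72,-0.6,0,0,0,0.32],[0.4,0.8,-0.68,0,0,0,0.35],[0.4,0.84,-0.71,0,0,0,0.3677],[0.4,0.84,-0.71,0,0,0,0.3677]]]' 30
python3 - <<'E'
from h import *
show(); to(462,-103,110,62.6)
for c in("top","side"):
    W=np.load(c+"0.npy")
    m=(W[...,2]>.06)&(W[...,0]>.55)&(W[...,0]<.75)&(W[...,1]>-.5)&(W[...,1]<-.15)&(W[...,2]<.4);print(W[m].min(0),W[m].max(0))
E
```

```text
t: 2.2
tcp_pos: [0.3162, -0.3191, 0.2147]
orientation: [3.053, -0.74, 0.001]
ft_force: [-1.0, 0.0, -0.3]
width: 0.0646
grasp_force: 0.0
2.2 tcp [ 316.2 -319.1  214.7] ydir -117.26 zax [ 0. -0. -1.] F [-1.   0.  -0.3] w 64.6 g 0.0 q [-1.06 -0.18  1.93  0.    1.39  0.99]
shift [ 0.1222 -1.0356  0.419 ] turn [ 3.0000e-04  0.0000e+00 -1.4989e+00] deg [   0.     0.  -179.9]
shift [ 0.1222 -1.0356  0.419 ] turn [ 0.     -0.0002  0.0011] deg [ 0.  -0.   0.1]
[ 0.70622822 -0.36320091  0.06004349] [ 0.74995021 -0.25878568  0.09609667]
[ 0.71170454 -0.36911856  0.06001411] [ 0.74998929 -0.26274684  0.09154355]
```

```bash
python3 -m creep '[[[0.4,0.01,-0.07,0,0,0,0],[0.4,0.02,-0.2,0,0,0,0],[0.4,0.04,-0.34,0,0,0,0],[0.4,0.06,-0.5,0,0,0,0],[0.4,0.08,-0.66,0.1,0,0,0],[0.4,0.1,-0.82,0.2,0,0,0],[0.4,0.12,-0.95,0.3,0,0,0],[0.4,0.12,-1,0.38,0,0,0],[0.4,0.12,-1,0.42,0,0,0],[0.4,0.12,-1,0.42,0,0,0]]]'
python3 - <<'E'
from h import *
show(); to(462,-103,43.5,62.6)
im,d=ctrl.capture("side"); cv2.imwrite("pics/c.png",cv2.resize(im[170:360,130:390,::-1],None,fx=3,fy=3,interpolation=3))
E
```

```text
t: 3.2
tcp_pos: [0.456, -0.1126, 0.1083]
orientation: [-3.052, 0.744, 0.005]
ft_force: [0.1, 0.3, -0.1]
width: 0.0646
grasp_force: 0.0
3.2 tcp [ 456.  -112.6  108.3] ydir -117.39 zax [-0.003  0.001 -1.   ] F [ 0.1  0.3 -0.1] w 64.6 g 0.0 q [-0.5  -0.    1.99 -0.    1.16  1.55]
shift [ 0.0044 -0.045   0.2592] turn [-2.2000e-03  4.0000e-04 -1.4999e+00] deg [  -0.3    0.  -180. ]
shift [ 0.0044 -0.045   0.2592] turn [0.0002 0.0014 0.0001] deg [0.  0.2 0. ]
```

View pics/c.png

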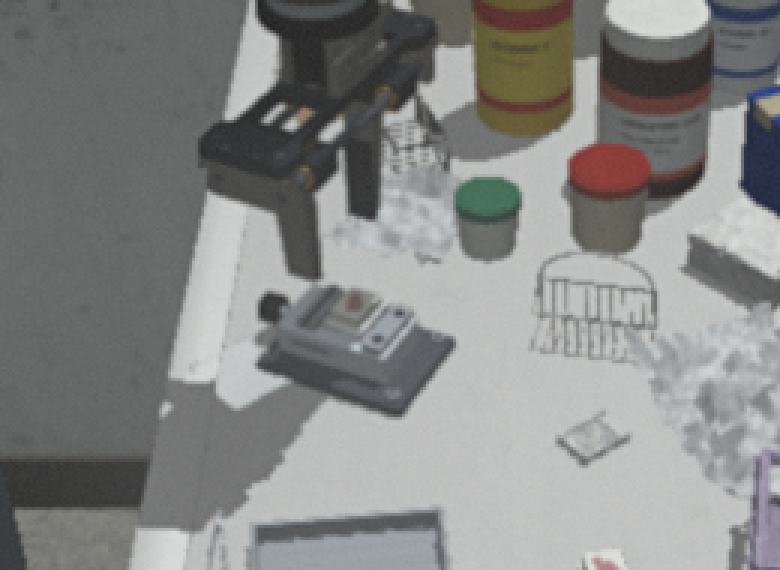

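The picture shows the open fingers (crop 300,260 and 365,210) straddling the clamp (350,330) along the jaws; the old block is at (350,305). Descend, then close.

```bash
python3 -m creep '[[[0.4,0.004,-0.03,0.04,0,0.001,0],[0.4,0.004,-0.045,0.1,0,0.001,0],[0.4,0.004,-0.045,0.16,0,0.001,0],[0.4,0.004,-0.045,0.21,0,0.001,0],[0.4,0.004,-0.045,0.24,0,0.001,0],[0.4,0.004,-0.045,0.255,0,0.001,0],[0.4,0.004,-0.045,0.26,0,0.001,0],[0.4,0.004,-0.045,0.26,0,0.001,0],[0.4,0.004,-0.045,0.26,0,0.001,0],[0.4,0.004,-0.045,0.26,0,0.001,0]]]' 15
python3 -c "from h import *;show()"
```

```text
t: 4.25
tcp_pos: [0.4636, -0.1028, 0.0451]
orientation: [3.051, -0.744, 0.005]
ft_force: [-0.1, 0.1, -0.2]
width: 0.0644
grasp_force: 0.0
4.25 tcp [ 463.6 -102.8   45.1] ydir -117.4 zax [ 0.003 -0.001 -1.   ] F [-0.1  0.1 -0.2] w 64.4 g 0.0 q [-0.47  0.11  2.02 -0.    1.01  1.58]
```

```bash
python3 -m creep '[[[0,0,0,0,0,0,0],[-0.3,0,0,0,0,0,0],[-0.5,0,0,0,0,0,0],[-0.8,0,0,0,0,0,0],[-1,0,0,0,0,0,0],[-1,0,0,0,0,0,0],[-1,0,0,0,0,0,0],[-1,0,0,0,0,0,0],[-1,0,0,0,0,0,0],[-1,0,0,0,0,0,0]]]' 15
python3 -c "from h import *;show()"
```

```text
t: 5.25
tcp_pos: [0.4632, -0.1026, 0.0446]
orientation: [3.052, -0.744, 0.003]
ft_force: [0.1, 0.0, -0.1]
width: 0.0298
grasp_force: 15.0
5.25 tcp [ 463.2 -102.6   44.6] ydir -117.41 zax [ 0.002 -0.001 -1.   ] F [ 0.1  0.  -0.1] w 29.8 g 15.0 q [-0.47  0.11  2.02 -0.    1.01  1.58]
```

```bash
python3 -m creep '[[[-1,0,0,-0.02,0,0,0],[-1,0,0,-0.06,0,0,0],[-1,0,0,-0.12,0,0,0],[-1,0,0,-0.18,0,0,0],[-1,0,0,-0.24,0,0,0],[-1,0,0,-0.28,0,0,0],[-1,0,0,-0.3,0,0,0],[-1,0,0,-0.3,0,0,0],[-1,0,0,-0.3,0,0,0],[-1,0,0,-0.3,0,0,0]]]'
python3 -c "from h import *;show();to(473,-324,14.5,62.6)"
```

```text
t: 6.25
tcp_pos: [0.4625, -0.1023, 0.1188]
orientation: [3.052, -0.744, 0.001]
ft_force: [0.4, 0.2, -0.6]
width: 0.0299
grasp_force: 15.0
6.25 tcp [ 462.5 -102.3  118.8] ydir -117.41 zax [ 0. -0. -1.] F [ 0.4  0.2 -0.6] w 29.9 g 15.0 q [-0.47 -0.01  1.97 -0.    1.18  1.58]
shift [0.4452 0.7681 0.4175] turn [-4.0000e-04 -0.0000e+00  1.4999e+00] deg [ -0.  -0. 180.]
shift [0.4452 0.7681 0.4175] turn [ 0.     -0.0002 -0.0001] deg [ 0. -0. -0.]
```

```bash
python3 -m creep '[[[-1,0.03,0.05,0,0,0,0],[-1,0.1,0.16,0,0,0,0],[-1,0.17,0.29,0,0,0,0],[-1,0.24,0.42,0,0,0,0],[-1,0.31,0.54,0,0,0,0],[-1,0.38,0.66,0.05,0,0,0],[-1,0.43,0.74,0.12,0,0,0],[-1,0.445,0.768,0.2,0,0,0],[-1,0.445,0.768,0.26,0,0,0],[-1,0.445,0.768,0.3,0,0,0]]]'
python3 -c "from h import *;show();to(473,-324,14.5,62.6)"
```

```text
t: 7.25
tcp_pos: [0.4726, -0.3238, 0.0429]
orientation: [-3.051, 0.745, 0.0]
ft_force: [0.6, -0.5, -0.3]
width: 0.0298
grasp_force: 15.0
7.25 tcp [ 472.6 -323.8   42.9] ydir -117.44 zax [-0.     0.001 -1.   ] F [ 0.6 -0.5 -0.3] w 29.8 g 15.0 q [-0.81  0.35  1.74  0.    1.06  1.24]
shift [ 1.800e-03 -1.000e-04  1.134e-01] turn [4.0000e-04 7.0000e-04 1.4997e+00] deg [0.0e+00 1.0e-01 1.8e+02]
shift [ 1.800e-03 -1.000e-04  1.134e-01] turn [-0.0004  0.0003 -0.0003] deg [-0.1  0.  -0. ]
```

```bash
python3 -m creep '[[[-1,0,0,0.03,0,0,0],[-1,0,0,0.06,0,0,0],[-1,0,0,0.085,0,0,0],[-1,0,0,0.1,0,0,0],[-1,0,0,0.11,0,0,0],[-1,0,0,0.114,0,0,0],[-1,0,0,0.114,0,0,0],[-1,0,0,0.114,0,0,0],[-1,0,0,0.114,0,0,0],[-1,0,0,0.114,0,0,0]]]'
python3 -c "from h import *;show()"
```

```text
t: 8.25
tcp_pos: [0.4738, -0.3244, 0.0165]
orientation: [3.051, -0.744, 0.004]
ft_force: [-0.3, -0.1, -0.2]
width: 0.0296
grasp_force: 15.0
8.25 tcp [ 473.8 -324.4   16.5] ydir -117.41 zax [ 0.002 -0.001 -1.   ] F [-0.3 -0.1 -0.2] w 29.6 g 15.0 q [-0.81  0.39  1.74  0.    1.01  1.24]
```

```bash
python3 -m creep '[[[-1,0,0,0.003,0,0,0],[-1,0,0,0.005,0,0,0],[-1,0,0,0.007,0,0,0],[-1,0,0,0.008,0,0,0],[-1,0,0,0.008,0,0,0],[-1,0,0,0.008,0,0,0],[-1,0,0,0.008,0,0,0],[-1,0,0,0.008,0,0,0],[-1,0,0,0.008,0,0,0],[-1,0,0,0.008,0,0,0]]]'
python3 -c "from h import *;show()"
```

```text
t: 9.25
tcp_pos: [0.4737, -0.3243, 0.0144]
orientation: [3.052, -0.744, 0.003]
ft_force: [0.1, 0.2, 0.6]
width: 0.0298
grasp_force: 15.0
9.25 tcp [ 473.7 -324.3   14.4] ydir -117.4 zax [ 0.002 -0.001 -1.   ] F [0.1 0.2 0.6] w 29.8 g 15.0 q [-0.81  0.39  1.74  0.    1.    1.24]
```

Just about in contact; release and lift away.

```bash
python3 -m creep '[[[-0.2,0,0,0,0,0,0],[0.1,0,0,0,0,0,0],[0.2,0,0,0,0,0,0],[0.2,0,0,0,0,0,0],[0.2,0,0,-0.03,0,0,0],[0.3,0,0,-0.1,0,0,0],[0.4,0,0,-0.2,0,0,0],[0.4,0,0,-0.3,0,0,0],[0.4,0,0,-0.4,0,0,0],[0.4,0,0,-0.42,0,0,0]]]'
python3 -c "from h import *;show();to(625,-320,10,101)"
```

```text
t: 10.25
tcp_pos: [0.4752, -0.3259, 0.1234]
orientation: [3.048, -0.743, 0.012]
ft_force: [-0.5, -0.5, -0.1]
width: 0.0642
grasp_force: 0.0
10.25 tcp [ 475.2 -325.9  123.4] ydir -117.4 zax [ 0.007 -0.006 -1.   ] F [-0.5 -0.5 -0.1] w 64.2 g 0.0 q [-0.81  0.24  1.69  0.    1.2   1.24]
shift [ 0.517  -0.2978  0.4573] turn [-0.0046 -0.0031  1.18  ] deg [ -0.6  -0.4 141.6]
shift [ 0.517  -0.2978  0.4573] turn [ 0.0024 -0.0036 -0.32  ] deg [  0.3  -0.4 -38.4]
```

```bash
python3 -m creep '[[[0.4,0.04,-0.02,0,0,0,-0.03],[0.4,0.1,-0.06,0,0,0,-0.07],[0.4,0.18,-0.1,0,0,0,-0.11],[0.4,0.26,-0.15,0,0,0,-0.16],[0.4,0.34,-0.2,0,0,0,-0.21],[0.4,0.42,-0.24,0.05,0,0,-0.26],[0.4,0.48,-0.28,0.1,0,0,-0.3],[0.4,0.515,-0.298,0.15,0,0,-0.32],[0.4,0.515,-0.298,0.2,0,0,-0.32],[0.4,0.515,-0.298,0.2,0,0,-0.32]]]'
python3 - <<'E'
from h import *
show(); to(626,-321,10,101)
im,d=ctrl.capture("side"); cv2.imwrite("pics/d.png",cv2.resize(im[240:440,180:440,::-1],None,fx=3,fy=3,interpolation=3))
E
```

```text
t: 11.25
tcp_pos: [0.6201, -0.3161, 0.0661]
orientation: [-3.125, -0.299, 0.004]
ft_force: [-0.1, 1.0, -0.1]
width: 0.0642
grasp_force: 0.0
11.25 tcp [ 620.1 -316.1   66.1] ydir -79.06 zax [-0.003  0.002 -1.   ] F [-0.1  1.  -0.1] w 64.2 g 0.0 q [-0.64  0.6   1.33  0.    1.21  0.74]
shift [0.0199 0.0244 0.2241] turn [0.0018 0.0022 1.4995] deg [  0.2   0.3 179.9]
shift [0.0199 0.0244 0.2241] turn [-0.0014  0.0012 -0.0005] deg [-0.2  0.1 -0.1]
```

View pics/d.png

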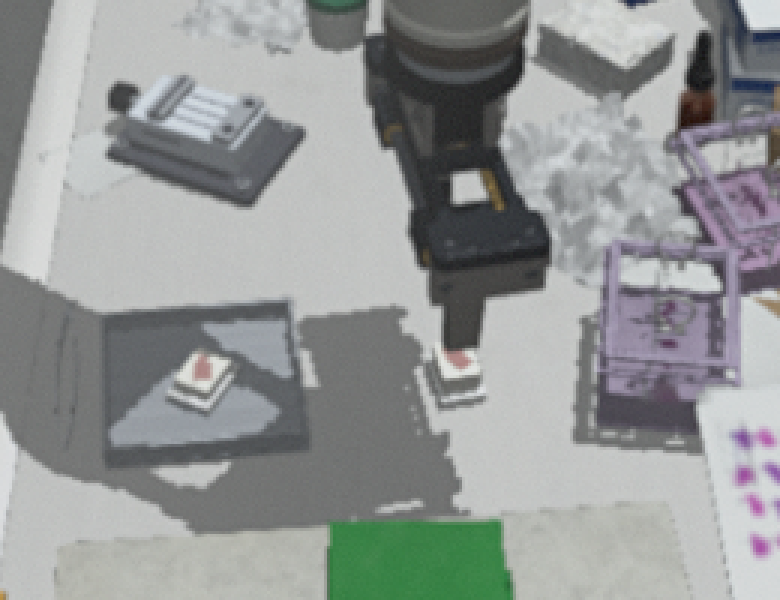

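The old block lies wax up in the tray (crop 205,375), the clamp is empty, and the fresh block (458,370) sits beneath the near finger's front edge. Check for settling, then descend.

```bash
python3 -m creep '[[[0.4,0,0,0,0,0,0],[0.4,0.004,0.01,0.04,0,0,0],[0.4,0.008,0.015,0.08,0,0,0],[0.4,0.01,0.015,0.11,0,0,0],[0.4,0.01,0.015,0.13,0,0,0],[0.4,0.01,0.015,0.14,0,0,0],[0.4,0.01,0.015,0.14,0,0,0],[0.4,0.01,0.015,0.14,0,0,0],[0.4,0.01,0.015,0.14,0,0,0],[0.4,0.01,0.015,0.14,0,0,0]]]'
python3 -c "from h import *;show();to(626,-321,10,101)"
```

```text
t: 12.3
tcp_pos: [0.6256, -0.3208, 0.0351]
orientation: [3.125, 0.301, 0.004]
ft_force: [1.1, 0.1, -0.3]
width: 0.0645
grasp_force: 0.0
12.3 tcp [ 625.6 -320.8   35.1] ydir -79.0 zax [ 0.002 -0.001 -1.   ] F [ 1.1  0.1 -0.3] w 64.5 g 0.0 q [-0.65  0.65  1.33  0.    1.16  0.73]
shift [0.001  0.001  0.1003] turn [-1.6e-03 -1.4e-03  1.5e+00] deg [ -0.2  -0.2 180. ]
shift [0.001  0.001  0.1003] turn [ 0.0009 -0.001  -0.    ] deg [ 0.1 -0.1 -0. ]
```

```bash
python3 -m creep '[[[0.4,0,0,0.03,0,0,0],[0.4,0,0,0.06,0,0,0],[0.4,0,0,0.085,0,0,0],[0.4,0,0,0.1,0,0,0],[0.4,0,0,0.104,0,0,0],[0.3,0,0,0.104,0,0,0],[0.1,0,0,0.104,0,0,0],[-0.1,0,0,0.104,0,0,0],[-0.5,0,0,0.104,0,0,0],[-1,0,0,0.104,0,0,0]]]' 40
python3 -c "from h import *;show()"
```

```text
t: 13.3
tcp_pos: [0.6255, -0.3207, 0.0088]
orientation: [3.126, 0.301, 0.003]
ft_force: [0.1, 0.2, 1.1]
width: 0.0298
grasp_force: 6.1
13.3 tcp [ 625.5 -320.7    8.8] ydir -79.01 zax [ 0.002 -0.001 -1.   ] F [0.1 0.2 1.1] w 29.8 g 6.1 q [-0.65  0.68  1.33  0.    1.12  0.73]
```

```bash
python3 -m creep '[[[-1,0,0,0,0,0,0],[-1,0,0,0,0,0,0],[-1,0,0,0,0,0,0],[-1,0,0,0,0,0,0],[-1,0,0,0,0,0,0],[-1,0,0,0,0,0,0],[-1,0,0,0,0,0,0],[-1,0,0,0,0,0,0],[-1,0,0,0,0,0,0],[-1,0,0,0,0,0,0]]]' 40
python3 - <<'E'
from h import *
show()
im,d=ctrl.capture("side"); cv2.imwrite("pics/e.png",cv2.resize(im[310:410,270:400,::-1],None,fx=5,fy=5,interpolation=3))
im,d=ctrl.capture("top"); np.save("top1.npy",cloud("top",d)); cv2.imwrite("pics/top1.png",im[...,::-1])
E
```

```text
t: 14.3
tcp_pos: [0.6255, -0.3207, 0.0088]
orientation: [3.126, 0.301, 0.003]
ft_force: [-0.2, 0.4, 3.1]
width: 0.0293
grasp_force: 40.0
14.3 tcp [ 625.5 -320.7    8.8] ydir -79.0 zax [ 0.002 -0.001 -1.   ] F [-0.2  0.4  3.1] w 29.3 g 40.0 q [-0.65  0.68  1.33  0.    1.12  0.73]
```

View pics/e.png

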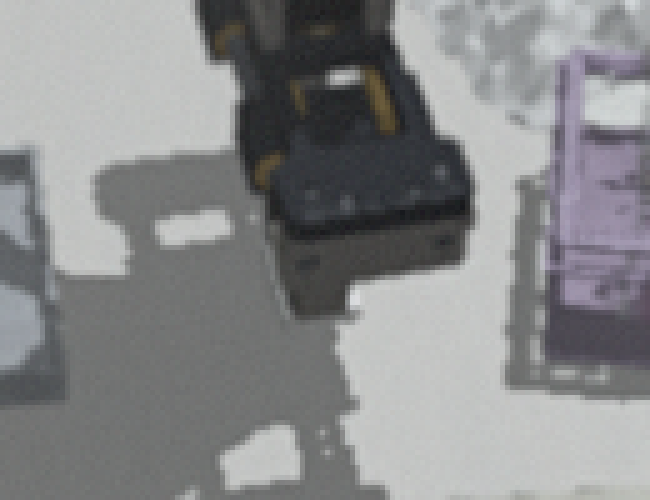

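The fingers hold the block at 29.3 mm (wax 30 mm); the near finger (crop 315,295) hides most of it, with a sliver visible at (355,298). Lift, and measure the empty clamp.

```bash
python3 -m creep '[[[-1,0,0,-0.02,0,0,0],[-1,0,0,-0.06,0,0,0],[-1,0,0,-0.12,0,0,0],[-1,0,0,-0.18,0,0,0],[-1,0,0,-0.24,0,0,0],[-1,0,0,-0.3,0,0,0],[-1,0,0,-0.36,0,0,0],[-1,0,0,-0.4,0,0,0],[-1,0,0,-0.4,0,0,0],[-1,0,0,-0.4,0,0,0]]]'
python3 - <<'E'
from h import *
show()
for c in("top","side"):
    im,d=ctrl.capture(c); W=cloud(c,d)
    for n in("clamp","fixed_jaw","screw_jaw","spent_block","fresh_block","tray"):
        for m in ctrl.masks_of(c,n)[:2]:
            P=W[m["region"]&(d>0)]
            if n=="clamp": # full silhouette at foot height and body-top
                Q=P[(P[:,2]>.005)&(P[:,2]<.013)]; print("foot",len(Q),rect(Q)); Q=P[P[:,2]>.029]; print("top",len(Q),rect(Q))
            if len(P)>5: print(c,n,round(m["score"],2),len(P),rect(P),np.round(P.mean(0)*1000,1))
    if c=="top": cv2.imwrite("pics/f.png",cv2.resize(im[240:370,290:420,::-1],None,fx=4.5,fy=4.5,interpolation=3))
to(461,-103,130,62.6)
E
```

```text
t: 15.4
tcp_pos: [0.6251, -0.3204, 0.1084]
orientation: [3.126, 0.301, 0.002]
ft_force: [-0.3, -0.6, -0.6]
width: 0.0296
grasp_force: 40.0
15.4 tcp [ 625.1 -320.4  108.4] ydir -79.01 zax [ 0.002 -0.001 -1.   ] F [-0.3 -0.6 -0.6] w 29.6 g 40.0 q [-0.65  0.57  1.29  0.    1.28  0.73]
foot 544 (array([461.3, -99.2]), 76.5, 116.6, 62.9)
top 925 (array([432.9, -89.1]), 49.7, 136.7, 63.6)
top clamp 0.88 1703 (array([454.7, -83.1]), 77.8, 160.0, 53.6) [460.3 -95.1  32.1]
foot 0 (array([0., 0.]), 0.0, 0.0, 0.0)
top 165 (array([ 484.3, -114.3]), 17.0, 47.5, -25.7)
top clamp 0.55 165 (array([ 484.3, -114.3]), 17.0, 47.5, -25.7) [ 484.  -114.4   39.8]
top fixed_jaw 0.71 154 (array([ 483.4, -115. ]), 15.7, 47.7, -26.3) [ 483.  -115.7   39.8]
top fixed_jaw 0.31 1620 (array([455.1, -95. ]), 75.4, 131.8, 62.1) [461.2 -95.3  24.8]
top screw_jaw 0.52 129 (array([437.6, -91.6]), 15.3, 42.6, -26.1) [436.7 -92.   39.7]
top tray 0.71 394 (array([400.9, 269. ]), 41.4, 44.7, -19.0) [400.5 266.4  49.3]
top tray 0.66 906 (array([ 438.7, -329.3]), 89.9, 158.6, 32.1) [ 452.2 -358.4    5.4]
foot 652 (array([ 45
[... 219 characters left out ...]
), 17.5, 50.7, -25.4) [ 487.6 -120.1   38.3]
side fixed_jaw 0.45 121 (array([439.1, -92.4]), 20.2, 47.6, -20.4) [440.5 -94.7  37.5]
side screw_jaw 0.5 95 (array([440.6, -92.8]), 14.2, 46.3, -26.3) [440.5 -94.4  38.3]
side spent_block 0.55 319 (array([ 472.6, -326.9]), 38.0, 40.9, -22.6) [ 477.3 -332.    13.4]
side fresh_block 0.47 62 (array([ 616. , -275.7]), 28.6, 135.5, 12.7) [ 617.2 -318.2   98.2]
side tray 0.63 3122 (array([ 474.2, -327.5]), 114.8, 120.7, -83.3) [ 473.6 -326.7    5. ]
shift [-0.479  -0.9795 -0.0875] turn [ 1.3000e-03  4.0000e-04 -1.1801e+00] deg [ 2.000e-01  1.000e-01 -1.416e+02]
shift [-0.479  -0.9795 -0.0875] turn [ 3.000e-04 -1.000e-03  3.199e-01] deg [ 0.  -0.1 38.4]
```

View pics/f.png

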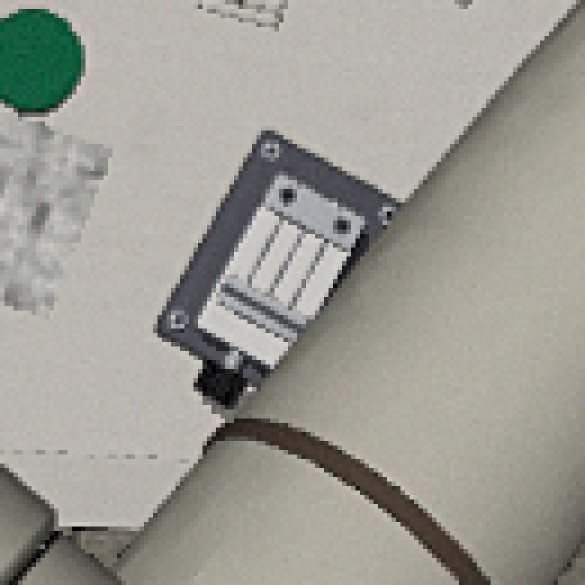

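The empty clamp shows with the fixed jaw (screws) at crop (315,210), screw jaw (260,300), knob (218,380); both cameras' jaw centres average to a clamp origin of about (461.7, -104.1) mm and an x axis of -27.3°.

```bash
python3 -m creep '[[[-1,-0.02,-0.04,-0.02,0,0,0.01],[-1,-0.07,-0.14,-0.04,0,0,0.04],[-1,-0.13,-0.27,-0.04,0,0,0.08],[-1,-0.2,-0.4,-0.04,0,0,0.13],[-1,-0.26,-0.54,-0.04,0,0,0.18],[-1,-0.33,-0.67,-0.04,0,0,0.22],[-1,-0.39,-0.8,-0.04,0,0,0.27],[-1,-0.44,-0.9,-0.03,0,0,0.3],[-1,-0.47,-0.96,0,0,0,0.319],[-1,-0.476,-0.976,0,0,0,0.319]]]'
python3 -c "from h import *;show();to(461.7,-104.1,46,62.7)"
```

```text
t: 17.1
tcp_pos: [0.4603, -0.1021, 0.1073]
orientation: [-3.053, 0.739, 0.0]
ft_force: [0.0, 0.3, -0.3]
width: 0.0297
grasp_force: 40.0
17.1 tcp [ 460.3 -102.1  107.3] ydir -117.22 zax [-0.  0. -1.] F [ 0.   0.3 -0.3] w 29.7 g 40.0 q [-0.48  0.    1.99  0.    1.15  1.57]
shift [0.0087 0.0047 0.2451] turn [-0.0000e+00 -1.0000e-04 -1.4993e+00] deg [  -0.    -0.  -179.9]
shift [0.0087 0.0047 0.2451] turn [-0.0001  0.      0.0007] deg [-0.   0.   0.1]
```

```bash
python3 -m creep '[[[-1,0,0,0.02,0,0,0],[-1,0.004,0.002,0.06,0,0,0],[-1,0.008,0.004,0.1,0,0,0],[-1,0.008,0.004,0.14,0,0,0],[-1,0.008,0.004,0.18,0,0,0],[-1,0.008,0.004,0.21,0,0,0],[-1,0.008,0.004,0.226,0,0,0],[-1,0.008,0.004,0.226,0,0,0],[-1,0.008,0.004,0.226,0,0,0],[-1,0.008,0.004,0.226,0,0,0]]]'
python3 - <<'E'
from h import *
show();to(461.7,-104.1,46,62.7)
im,d=ctrl.capture("side"); cv2.imwrite("pics/g.png",cv2.resize(im[220:330,190:320,::-1],None,fx=5,fy=5,interpolation=3))
E
```

```text
t: 18.1
tcp_pos: [0.4638, -0.1058, 0.0521]
orientation: [3.052, -0.741, 0.005]
ft_force: [-0.2, 0.1, -0.5]
width: 0.0293
grasp_force: 40.0
18.1 tcp [ 463.8 -105.8   52.1] ydir -117.28 zax [ 0.003 -0.001 -1.   ] F [-0.2  0.1 -0.5] w 29.3 g 40.0 q [-0.48  0.1   2.01 -0.    1.03  1.57]
shift [-0.0105 -0.0021  0.0245] turn [ 0.0024  0.     -1.4998] deg [   0.3    0.  -180. ]
shift [-0.0105 -0.0021  0.0245] turn [ 0.     -0.0015  0.0002] deg [ 0.  -0.2  0. ]
```

View pics/g.png

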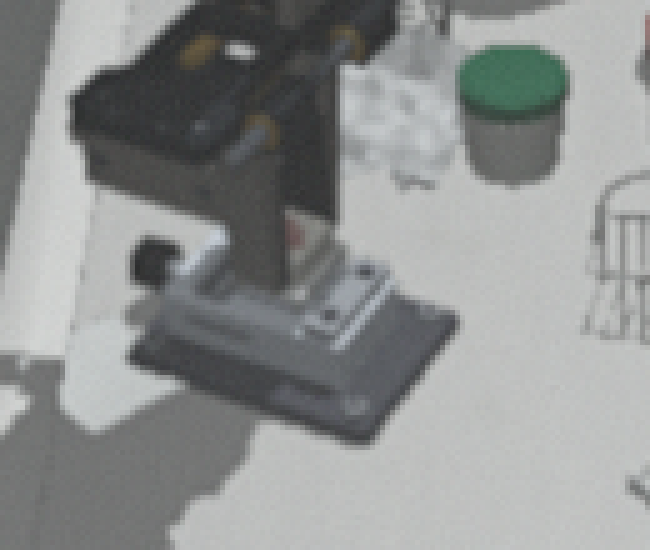

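The block, held between the fingers, hovers over the gap with the fixed jaw (crop 350,300) just to its right; the near finger is at (260,240). Tool +x equals clamp +x. Lower with a -2.5 mm correction.

```bash
python3 -m creep '[[[-1,-0.005,0,0,0,0,0],[-1,-0.01,-0.002,0.005,0,0,0],[-1,-0.01,-0.002,0.01,0,0,0],[-1,-0.01,-0.002,0.015,0,0,0],[-1,-0.01,-0.002,0.02,0,0,0],[-1,-0.01,-0.002,0.022,0,0,0],[-1,-0.01,-0.002,0.024,0,0,0],[-1,-0.01,-0.002,0.024,0,0,0],[-1,-0.01,-0.002,0.024,0,0,0],[-1,-0.01,-0.002,0.024,0,0,0]]]'
python3 -c "from h import *;show();to(461.7,-104.1,43,62.7)"
```

```text
t: 19.15
tcp_pos: [0.4614, -0.104, 0.0456]
orientation: [3.052, -0.741, 0.003]
ft_force: [0.4, 0.3, -0.4]
width: 0.0293
grasp_force: 40.0
19.15 tcp [ 461.4 -104.    45.6] ydir -117.29 zax [ 0.002 -0.001 -1.   ] F [ 0.4  0.3 -0.4] w 29.3 g 40.0 q [-0.48  0.11  2.02  0.    1.01  1.57]
shift [ 0.0012 -0.0002  0.0106] turn [ 0.0017 -0.     -1.4999] deg [   0.2   -0.  -180. ]
shift [ 0.0012 -0.0002  0.0106] turn [-0.     -0.0011  0.0001] deg [-0.  -0.1  0. ]
```

```bash
python3 -m creep '[[[-1,0,0,0.002,0,0,0],[-1,0,0,0.004,0,0,0],[-1,0,0,0.006,0,0,0],[-1,0,0,0.008,0,0,0],[-1,0,0,0.009,0,0,0],[-1,0,0,0.01,0,0,0],[-1,0,0,0.01,0,0,0],[-1,0,0,0.01,0,0,0],[-1,0,0,0.01,0,0,0],[-1,0,0,0.01,0,0,0]]]'
python3 -c "from h import *;show()"
```

```text
t: 20.15
tcp_pos: [0.4613, -0.104, 0.0431]
orientation: [3.052, -0.741, 0.003]
ft_force: [-0.1, 0.1, -0.8]
width: 0.0293
grasp_force: 40.0
20.15 tcp [ 461.3 -104.    43.1] ydir -117.28 zax [ 0.002 -0.001 -1.   ] F [-0.1  0.1 -0.8] w 29.3 g 40.0 q [-0.48  0.11  2.02 -0.    1.01  1.57]
```

```bash
python3 -m creep '[[[-1,0,0,0.002,0,0,0],[-1,0,0,0.003,0,0,0],[-1,0.002,0,0.003,0,0,0],[-1,0.004,0,0.003,0,0,0],[-1,0.006,0,0.003,0,0,0],[-1,0.008,0,0.003,0,0,0],[-1,0.01,0,0.003,0,0,0],[-1,0.012,0,0.003,0,0,0],[-1,0.012,0,0.003,0,0,0],[-1,0.012,0,0.003,0,0,0]]]'
python3 -c "from h import *;show()"
```

```text
t: 21.15
tcp_pos: [0.4644, -0.1056, 0.0428]
orientation: [3.052, -0.741, 0.004]
ft_force: [-1.4, 0.5, 5.6]
width: 0.0299
grasp_force: 40.0
21.15 tcp [ 464.4 -105.6   42.8] ydir -117.28 zax [ 0.003 -0.001 -1.   ] F [-1.4  0.5  5.6] w 29.9 g 40.0 q [-0.48  0.12  2.01 -0.    1.01  1.57]
```

```bash
python3 -m creep '[[[-1,0.001,0,0,0,0,0],[-1,0.002,0,0,0,0,0],[-1,0.003,0,0,0,0,0],[-1,0.004,0,0,0,0,0],[-1,0.004,0,0,0,0,0],[-1,0.004,0,0,0,0,0],[-1,0.004,0,0,0,0,0],[-1,0.004,0,0,0,0,0],[-1,0.004,0,0,0,0,0],[-1,0.004,0,0,0,0,0]]]'
python3 -c "from h import *;show()"
```

```text
t: 22.15
tcp_pos: [0.4645, -0.1056, 0.0427]
orientation: [3.053, -0.74, 0.001]
ft_force: [-3.4, 0.7, 9.4]
width: 0.0298
grasp_force: 40.0
22.15 tcp [ 464.5 -105.6   42.7] ydir -117.27 zax [ 0. -0. -1.] F [-3.4  0.7  9.4] w 29.8 g 40.0 q [-0.48  0.12  2.01 -0.    1.01  1.57]
```

```bash
python3 -m creep '[[[-1,0.001,0,-0.001,0,0,0],[-1,0.002,0,-0.002,0,0,0],[-1,0.003,0,-0.002,0,0,0],[-1,0.004,0,-0.002,0,0,0],[-1,0.005,0,-0.002,0,0,0],[-1,0.006,0,-0.002,0,0,0],[-1,0.006,0,-0.002,0,0,0],[-1,0.006,0,-0.002,0,0,0],[-1,0.006,0,-0.002,0,0,0],[-1,0.006,0,-0.002,0,0,0]]]'
python3 -c "from h import *;show()"
```

```text
t: 23.15
tcp_pos: [0.4646, -0.1057, 0.0428]
orientation: [-3.053, 0.74, 0.004]
ft_force: [-6.8, 3.1, 9.3]
width: 0.0293
grasp_force: 40.0
23.15 tcp [ 464.6 -105.7   42.8] ydir -117.25 zax [-0.003  0.001 -1.   ] F [-6.8  3.1  9.3] w 29.3 g 40.0 q [-0.48  0.12  2.01 -0.    1.01  1.57]
```

```bash
python3 -m creep '[[[-1,0.001,0,-0.001,0,0,0],[-1,0.002,0,-0.002,0,0,0],[-1,0.003,0,-0.003,0,0,0],[-1,0.004,0,-0.003,0,0,0],[-1,0.004,0,-0.003,0,0,0],[-1,0.004,0,-0.003,0,0,0],[-1,0.004,0,-0.003,0,0,0],[-1,0.004,0,-0.003,0,0,0],[-1,0.004,0,-0.003,0,0,0],[-1,0.004,0,-0.003,0,0,0]]]'
python3 - <<'E'
from h import *
show()
im,d=ctrl.capture("side"); cv2.imwrite("pics/h.png",cv2.resize(im[230:330,190:320,::-1],None,fx=5,fy=5,interpolation=3))
show()
E
```

```text
t: 24.15
tcp_pos: [0.4646, -0.1057, 0.0428]
orientation: [-3.053, 0.74, 0.007]
ft_force: [-7.9, 3.5, 8.3]
width: 0.0296
grasp_force: 40.0
24.15 tcp [ 464.6 -105.7   42.8] ydir -117.25 zax [-0.004  0.002 -1.   ] F [-7.9  3.5  8.3] w 29.6 g 40.0 q [-0.48  0.12  2.01 -0.    1.02  1.57]
24.2 tcp [ 464.6 -105.7   42.8] ydir -117.25 zax [-0.004  0.002 -1.   ] F [-6.8  2.9  7.1] w 29.2 g 40.0 q [-0.48  0.12  2.01 -0.    1.02  1.57]
```

View pics/h.png

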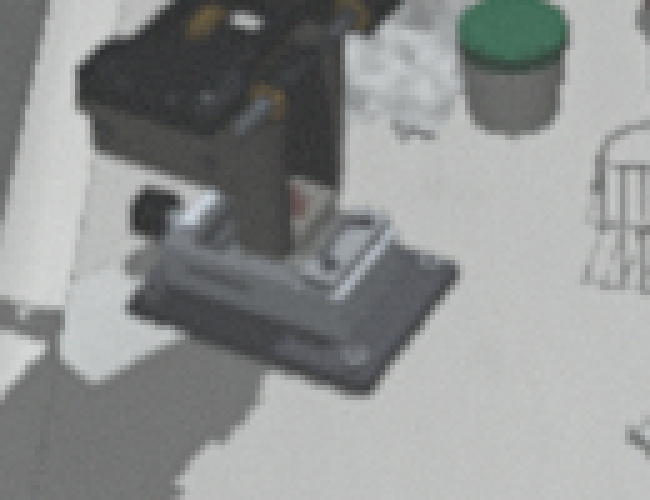

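The block now touches the fixed jaw (crop 320,245) and is seated, with a clear gap to the screw jaw. Bring the push up to about 11 N and ease the downward load.

```bash
python3 -m creep '[[[-1,0.002,0,-0.001,0,0,0],[-1,0.004,0,-0.002,0,0,0],[-1,0.005,0,-0.003,0,0,0],[-1,0.006,0,-0.004,0,0,0],[-1,0.006,0,-0.004,0,0,0],[-1,0.006,0,-0.004,0,0,0],[-1,0.006,0,-0.004,0,0,0],[-1,0.006,0,-0.004,0,0,0],[-1,0.006,0,-0.004,0,0,0],[-1,0.006,0,-0.004,0,0,0]]]'
python3 -c "from h import *;show()"
```

```text
t: 25.2
tcp_pos: [0.4647, -0.1057, 0.0429]
orientation: [-3.052, 0.739, 0.012]
ft_force: [-8.5, 3.8, 5.8]
width: 0.0296
grasp_force: 40.0
25.2 tcp [ 464.7 -105.7   42.9] ydir -117.24 zax [-0.007  0.003 -1.   ] F [-8.5  3.8  5.8] w 29.6 g 40.0 q [-0.48  0.13  2.   -0.    1.02  1.57]
```

```bash
python3 -m creep '[[[-1,0,0,0,0,0,0],[-1,0,0,0,0,0,0],[-1,0,0,0,0,0,0],[-1,0,0,0,0,0,0],[-1,0,0,0,0,0,0],[-1,0,0,0,0,0,0],[-1,0,0,0,0,0,0],[-1,0,0,0,0,0,0],[-1,0,0,0,0,0,0],[-1,0,0,0,0,0,0]]]'
python3 -c "from h import *;show()"
```

```text
t: 26.2
tcp_pos: [0.4647, -0.1057, 0.0429]
orientation: [-3.052, 0.739, 0.012]
ft_force: [-8.9, 3.2, 4.7]
width: 0.0295
grasp_force: 40.0
26.2 tcp [ 464.7 -105.7   42.9] ydir -117.23 zax [-0.007  0.003 -1.   ] F [-8.9  3.2  4.7] w 29.5 g 40.0 q [-0.48  0.13  2.   -0.    1.02  1.57]
```

```bash
python3 -c "
from h import *
print(ctrl.sign_off()); show()"
```

```text
the job is handed in; nothing more can be done
None
the job is handed in; nothing more can be done
```

I handed the job in with the old block released in the tray and the fresh block seated against the fixed jaw, gripped at 40 N and pressed with a steady push of about 9 N (wrist force reading); the hand-in call gave no verdict.

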